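# Open the push-latch thread box and fetch the red spool

### The job

Press gently straight down on the round rubber pad at the front of the thread box's lid until you feel the latch's rubber stop, without forcing it, then get out of the way and let the sprung lid rise fully open by itself, never touching it again once it is up. Take the red thread spool out of the box and set it down gently, upright, in the middle of the marble slab. Leave the cream spool where it is in the box, and disturb neither the dye bottle nor the wax cake.

Things in the scene. Friction and masses are not known exactly. Their poses are not given: they have to be found in the camera images.
- thread_box: Blue box fixed to the bench, 172 mm (its x) by 236 mm (its y), walls 60 mm high and 5 mm thick, under a grey lid. Origin: centre of its underside; z up; its -x side is the front (towards the robot). The lid is hinged along y at the back.
- box_inside (a point): Middle of the inner floor of the compartment, 6 mm above the bench, 21 mm behind the box's origin. The compartment is 119 mm (along the box's x) by 226 mm (y) and holds two spools side by side along y; a closed-off latch pocket lies in front of it.
- lid_hinge (a point): Middle of the lid's hinge line, at the back of the box (85 mm behind its origin), 88 mm above the bench. The lid is 178 mm long, 250 mm wide and 8 mm thick, with a 28 mm deep skirt at front and sides; its closed top is 92 mm above the bench.
- lid (a joint): Angle of the lid, rad: 0 closed and latched, slightly negative while pressed down, 1.85 fully open (leaning back). A damped spring lifts it, in about 2 s from release to fully open, its front edge at up to 0.2 m/s.
- lid_pad (a point): Centre of the top face of the black rubber pad (34 mm across, in a thin yellow ring) on the lid's top near its front edge, on the box's centre line; 63 mm in front of the box's origin (its -x) and 94 mm above the bench while closed. Pressing it straight down works the push-to-release latch.
- latch (a point): Latch, hidden in the box under the pad. Pressing the pad takes 2 to 6 N; after 3 to 14 mm (unknown, differs each time) the hook inside has been shifted free; up to 2 mm deeper is a rubber stop, about 15 N/mm. Reach it (8 to 12 N in all) and the lid springs up as the pad is let go. Let go too early, the lid just returns to closed. More than 16 N breaks the latch.
- red_spool: Loose red thread spool, standing upright: 40 mm in diameter, 55 mm high, 35 g. Origin: centre of its underside, z up along its axis. At first inside the closed box, on its inner floor, on one side or the other (centre 44 to 50 mm to either side of the box's centre line).
- cream_spool: Loose cream thread spool, same size, standing in the other half of the box. To stay where it is.
- slab: Small dark green marble slab lying loose on the bench, 103 mm (its x) by 87 mm (its y), 13 mm thick. Origin: centre of its underside, z up.
- dye_bottle: Loose brown bottle with a black cap standing on the bench to the left of the slab, 44 mm in diameter, 97 mm high. Origin: centre of its underside. To be left alone.
- wax: Loose yellow beeswax cake, 44 x 52 x 18 mm, lying on the bench nearer the robot. Origin: centre of its underside. To be left alone.

How it is judged:
By the outcome, as a careful person would: the job done as asked, in the order asked, and still so for the second after the job is handed in, with the robot touching nothing.
It also fails if it takes over 61 s, if anything falls off the work surface, if the arm or the gripper's body presses on something with over 40 N, if the wrist force passes 120 N, or if a joint passes its speed limit or range.

### The arm

A 6-joint arm with a two-finger parallel gripper is mounted at the origin on a cart in front of the work surface, level with it; the furniture and walls round the work are solid. World frame = base frame: x ahead of the robot, y to its left, z up, the work surface at z = 0. Lengths are in m, angles in rad, forces in N, time in s.
With the tool pointing down it reaches from about 0.3 to 0.875 m from the base axis. Payload 6.4 kg.
Tool frame: the origin (TCP) lies at the very end of the fingers, on their centre line; the grasp point (between the pads) lies 19 mm behind it; z points along the fingers, y is the line along which they close (so a half turn about z gives the same grasp; the last joint's range is limited). The gripper opens to 85 mm and grips with 20 to 120 N. Pads are 22 mm wide; open, the fingers measure 114 mm over their backs; the gripper's body (76 mm by 85 mm) begins 54 mm behind the grasp point. The pads swing forward as they close: fully open they stand 13 mm farther back than shut.
Start: joints at [-1.35, 0.181, 1.607, -0, 1.354, -0.206], TCP at [0.238, -0.523, 0.231] pointing down, gripper open.
Joint ranges: [-2.99, 2.99], [-0.89, 2.07], [0.3, 2.58], [-1.14, 4.28], [0, 2.63], [-3.12, 3.12]. Speed limits (rad/s): [2.57, 2.57, 3.01, 3.14, 3.14, 3.14].

### API

Orientations are given as a unit quaternion [w, x, y, z].
In Python, from bench import ctrl gives the robot as it stands.
- The arm moves only by the tool jog_arm, never from a script. Its argument "series" is a list that holds one entry, the list of rows, each a list of 7 numbers: the shift along the tool's x, y, z in mm, then the turn, a rotation vector about the tool's x, y, z in rad, then the finger opening in mm, from 0 to 85.4. In form: [[[tx, ty, tz, rx, ry, rz, gripper], ...]]. A call has exactly 10 rows; each row shifts and turns the commanded pose from where the row before left it, along the tool's axes as they then stand; what a row does not reach is not made up. A row lasts 1/10 s, in which the tool goes at most 50 mm and 8.59 degrees, less where a joint would pass 70% of its speed; a pose out of reach is approached as far as the arm can. A call with a gripper value outside its range is refused whole. The fingers move at their own pace and stop on an object; the grip force is fixed at half the most. Time passes only in rows, so rows that do not move let the fingers close, or fill a call up. It gives the time, the measured TCP pose, the force, the opening and the grip force at its end, in the units of the state.
- ctrl.get_obs(): the state, without advancing time (a new reading comes with each control period).
- ctrl.camera(name): name is "scene" or "top" or "wrist"; returns a dict with "frame" (400x640x3 uint8, blue, green, red), "z_map" (400x640 float32, m along the optical axis (not along the pixel's ray), 0 where there is no reading), "fx", "fy", "cx", "cy" (pixels), "xyz" and "rotation" of the camera in the world. Camera axes: x right, y down, z forward; pixel columns grow to the right and rows downward; lengths in m; the calibration is good to about 2 mm. A picture is of the moment at which its call begins.
- ctrl.hand_in(): hands the job in; it is judged then, once.
The state is a dict: "time_s": time; "q": joint angles; "dq": joint speeds; "joint_efforts": joint torques, N m; "eef_pos": TCP position; "eef_rot": TCP orientation; "wrist_force": force on the tool from outside, world axes, zero at the start; "torque": the same for the moment, N m; "opening": opening from 0.0 (shut) to 1.0 (fully open); "grasp_force": force on a finger pad.
Only numpy, scipy, OpenCV 4.12 (cv2) and the standard library are available. Lean on these libraries where they do the work, as an engineer would, in place of code of your own. Each camera call takes 0.05 s, during which the arm holds its last target. There are 200 camera calls.

## Working session

There is one attempt and no reset: what is moved stays moved. The work goes in short steps, Python scripts to look and compute and a tool call to move; the robot and the scene stay as the last step left them, time stands still between calls to the robot, and variables do not carry over. Pictures are saved under pics/ and viewed, at most 10 in all, crops included, and the job is handed in when it is done.

Besides the shell and the picture viewer there is one more tool, called after ">>>" in YAML: its name, and indented under it one key for each argument. jog_arm: Moves the arm, as the interface text tells. Its arguments: {"type":"object","properties":{"series":{"type":"array"}},"required":["series"]}

```bash
mkdir -p pics; cat > h.py <<'E'
import numpy as np, cv2
from bench import ctrl
def snap(n,f=None,save=True):
    c=ctrl.camera(n)
    if f: cv2.imwrite('pics/'+f,c['frame'])
    return c
def R(c):
    r=np.array(c['rotation'],float)
    if r.shape==(3,3): return r
    from scipy.spatial.transform import Rotation as Q
    return Q.from_quat([r[1],r[2],r[3],r[0]]).as_matrix()
def px(c,u,v,z=None):
    d=R(c)@np.array([(u-c['cx'])/c['fx'],(v-c['cy'])/c['fy'],1.])
    o=np.array(c['xyz'])
    k=c['z_map'][int(v),int(u)] if z is None else (z-o[2])/d[2]
    return o+k*d
def obs():
    o=ctrl.get_obs(); print({k:np.round(o[k],4).tolist() for k in ('time_s','eef_pos','eef_rot','wrist_force','opening','grasp_force','q')})
    return o
E
python3 - <<'E'
from h import *
a=snap('top','top0.png');b=snap('scene','scene0.png')
np.savez('c0.npz',**{n+k:c[k] for n,c in(('t',a),('s',b)) for k in c})
for c in(a,b):print(c['xyz'],np.round(R(c),3).tolist(),c['fx'],c['cx'],c['cy'])
obs()
E
```

```text
[0.35498656 0.16666315 1.16668557] [[0.026, -0.992, 0.124], [-1.0, -0.025, 0.011], [-0.008, -0.125, -0.992]] 485.1411939825746 323.4660423458237 205.06645370788164
[-0.00807401  0.73361624  0.53785264] [[-0.725, -0.359, 0.588], [-0.689, 0.362, -0.628], [0.013, -0.86, -0.51]] 362.1511975347364 327.43864042928806 198.29902665891765
{'time_s': 0.1, 'eef_pos': [0.2379, -0.5229, 0.2305], 'eef_rot': [-0.0008, 0.9773, 0.2118, -0.0], 'wrist_force': [-0.3456, -0.5914, 0.5218], 'opening': 0.9976, 'grasp_force': 0.0, 'q': [-1.3503, 0.1815, 1.6079, -0.0, 1.3538, -0.2063]}
```

View pics/top0.png

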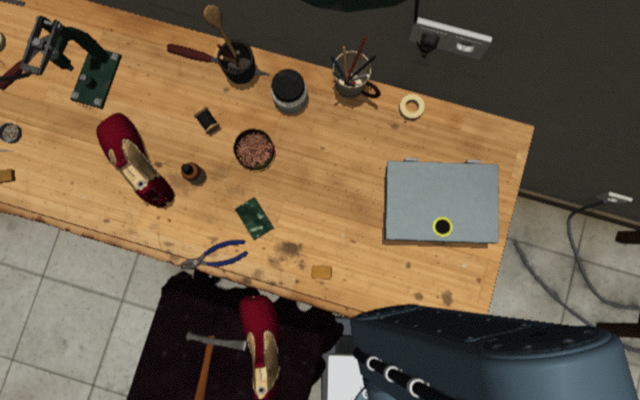

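View pics/scene0.png

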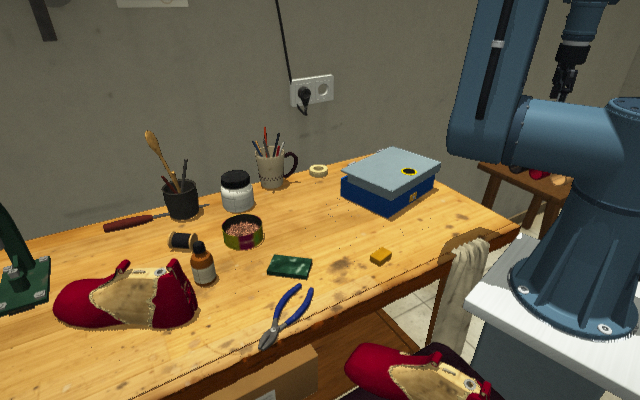

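The top view shows the lid with its corners near (387,162), (498,162), (498,243) and (386,242), and the pad at (442,226). The slab is at (254,218), the wax at (321,272) and the bottle at (191,173). The scene view shows the pad at (409,171) and the slab at (290,266). Next I'll look at an enlarged crop.

```bash
python3 - <<'E'
from h import *
d=np.load('c0.npz');
T={k[1:]:d[k] for k in d.files if k[0]=='t'};S={k[1:]:d[k] for k in d.files if k[0]=='s'}
a=cv2.resize(T['frame'][190:246,226:286],None,fx=6,fy=6,interpolation=cv2.INTER_CUBIC)
b=cv2.resize(T['frame'][150:250,376:508],None,fx=3,fy=3,interpolation=cv2.INTER_CUBIC)
e=cv2.resize(S['frame'][245:290,255:325],None,fx=6,fy=6,interpolation=cv2.INTER_CUBIC)
W=np.zeros((620-20,800,3),np.uint8)
W[:336,:360]=a;W[:300,400:796]=b;W[336:600,:420]=e[:264]
cv2.imwrite('pics/crop0.png',W)
def blob(c,lo,hi,roi):
    h=cv2.cvtColor(c['frame'],cv2.COLOR_BGR2HSV);m=cv2.inRange(h,lo,hi);M=np.zeros_like(m);x0,y0,x1,y1=roi;M[y0:y1,x0:x1]=m[y0:y1,x0:x1];return M
for c,rp,rs,n in((T,(425,210,460,245),(226,190,286,246),'top'),(S,(395,160,425,182),(260,250,320,285),'scene')):
    M=blob(c,(20,100,100),(40,255,255),rp);ct=max(cv2.findContours(M,0,1)[0],key=len);el=cv2.fitEllipse(cv2.convexHull(ct));u,v=el[0];
    print(n,'pad',el,px(c,u,v),px(c,u,v,.094))
    M=blob(c,(40,60,20),(95,255,140),rs);ct=max(cv2.findContours(M,0,1)[0],key=cv2.contourArea);r=cv2.minAreaRect(ct)
    P=cv2.boxPoints(r);print('slab',r,[np.round(px(c,*p,.013),4) for p in P],np.round(px(c,*r[0]),4),np.round(px(c,*r[0],.013),4))
for u,v in((387,162),(498,162),(498,243),(386,242)):print(px(T,u,v,.092))
print('wax',px(T,321,272),'bottle',px(T,190,170))
E
```

```text
top pad ((442.2707824707031, 226.20640563964844), (19.168123245239258, 19.615276336669922), 114.8739242553711) [ 0.44903809 -0.0852735   0.09350684] [ 0.44899487 -0.08515773  0.094     ]
slab ((253.79212951660156, 218.06741333007812), (35.08592987060547, 22.047958374023438), 57.9946174621582) [array([0.4849, 0.3912, 0.013 ]), array([0.5142, 0.3476, 0.013 ]), array([0.4437, 0.3   , 0.013 ]), array([0.4148, 0.3434, 0.013 ])] [0.4639 0.3449 0.0168] [0.4642 0.3455 0.013 ]
scene pad ((408.3285217285156, 171.27114868164062), (7.0100812911987305, 16.225791931152344), 98.20005798339844) [ 0.44761486 -0.080306    0.09221568] [ 0.4457903  -0.07704707  0.094     ]
slab ((288.861572265625, 266.10772705078125), (42.41987609863281, 20.589765548706055), 7.125016689300537) [array([0.4742, 0.4019, 0.013 ]), array([0.523 , 0.3562, 0.013 ]), array([0.4422, 0.3025, 0.013 ]), array([0.3997, 0.3512, 0.013 ])] [0.4608 0.3518 0.0106] [0.4587 0.3536 0.013 ]
[0.59124823 0.03809503 0.092     ]
[ 0.59728766 -0.21146157  0.092     ]
[ 0.41514283 -0.20804231  0.092     ]
[0.41104307 0.03856704 0.092     ]
wax [0.34077595 0.18130327 0.02013087] bottle [0.5615891  0.48145318 0.09455488]
```

View pics/crop0.png

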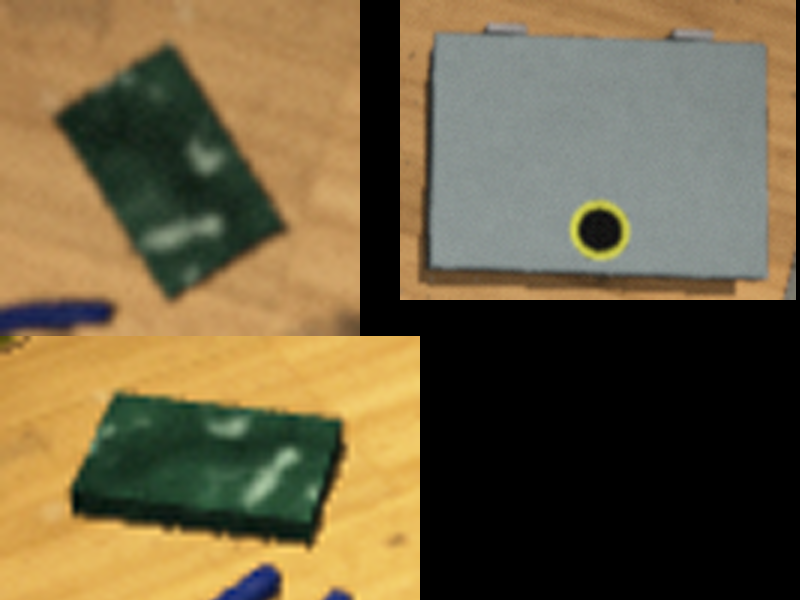

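The crop shows the slab outlined at about 87 x 54 mm, but the text says 103 x 87 mm. I'll check its true extent, and the wax's, with the depth map before trusting its centre.

```bash
python3 - <<'E'
from h import *
d=np.load('c0.npz');
for n in 'ts':
    c={k[1:]:d[k] for k in d.files if k[0]==n}
    v,u=np.mgrid[0:400,0:640];D=np.stack([(u-c['cx'])/c['fx'],(v-c['cy'])/c['fy'],np.ones_like(u)],-1)*c['z_map'][...,None]
    P=D@R(c).T+c['xyz']; np.save(n+'P.npy',P)
    z=P[...,2]
    for nm,b,(lo,hi) in(('slab',(.36,.57,.25,.44),(.008,.03)),('wax',(.29,.39,.12,.24),(.01,.04)),('bottle',(.5,.62,.42,.54),(.03,.13)),('box',(.35,.65,-.25,.1),(.08,.11))):
        m=(P[...,0]>b[0])&(P[...,0]<b[1])&(P[...,1]>b[2])&(P[...,1]<b[3])&(z>lo)&(z<hi)&(c['z_map']>0)
        if n=='t' or nm in('slab','wax'):
            m=cv2.morphologyEx(m.astype(np.uint8),cv2.MORPH_OPEN,np.ones((3,3)))>0
        q=P[m][:,:2].astype(np.float32)
        if len(q)<5: print(n,nm,len(q));continue
        r=cv2.minAreaRect(q*1000);print(n,nm,len(q),r,'z',np.percentile(z[m],[5,50,95]).round(4), u[m].min(),u[m].max(),v[m].min(),v[m].max())
    b=(P[...,0]>.42)&(P[...,0]<.5)&(P[...,1]>.2)&(P[...,1]<.26);print('bench',np.percentile(z[b],[5,50,95]))
E
```

```text
t slab 999 ((434.0386047363281, 372.99676513671875), (96.08807373046875, 151.1719970703125), 47.715938568115234) z [0.0094 0.0128 0.0167] 215 272 198 261
t wax 235 ((340.71282958984375, 181.38284301757812), (28.002450942993164, 42.37480926513672), 1.48699152469635) z [0.0141 0.0177 0.021 ] 312 330 266 278
t bottle 345 ((564.515869140625, 490.5179138183594), (42.33403778076172, 42.86972427368164), 50.07334518432617) z [0.0375 0.0663 0.0976] 181 202 163 182
t box 8937 ((509.1890869140625, -85.7733154296875), (250.6588592529297, 186.74078369140625), 89.47230529785156) z [0.0884 0.0918 0.0952] 385 498 158 243
bench [-3.62410634e-03 -8.56379900e-05  3.58094062e-03]
s slab 865 ((433.16827392578125, 376.2110900878906), (94.74667358398438, 151.70394897460938), 47.027435302734375) z [0.0089 0.011  0.0127] 267 312 255 306
s wax 202 ((340.1799621582031, 183.9398193359375), (46.42747116088867, 30.035642623901367), 89.52498626708984) z [0.0112 0.0157 0.0176] 370 391 248 262
s bottle 615 ((559.24951171875, 495.6404724121094), (44.04096221923828, 36.09880065917969), 69.75978088378906) z [0.0336 0.0612 0.0944] 190 214 241 275
s box 2609 ((508.4073181152344, -82.89985656738281), (251.93875122070312, 188.02001953125), 89.1523666381836) z [0.0843 0.0898 0.0913] 341 440 146 194
bench [-0.59792167 -0.41204452 -0.00066401]
```

>>> jog_arm:
  series:
    - [[0,0,5,0,0,0.1423,0],[0,0,5,0,0,0.1423,0],[0,0,5,0,0,0.1422,0],[22,-45,0,0,0,0,0],[22,-45,0,0,0,0,0],[22,-45,0,0,0,0,0],[22,-45,0,0,0,0,0],[22,-45,0,0,0,0,0],[22,-45,0,0,0,0,0],[22,-45,0,0,0,0,0]]

```text
time_s: 1.1
eef_pos: [0.3921, -0.207, 0.2162]
eef_rot: [-0.0, 1.0, -0.0, 0.0]
wrist_force: [1.4, -0.1, -0.5]
opening: 0.002
grasp_force: 0.0
```

```bash
python3 - <<'E'
from h import *
obs();c=snap('wrist','w1.png');print(c['xyz'],R(c).round(3).tolist(),c['fx'])
o=ctrl.get_obs();print(c['xyz']-o['eef_pos'])
np.savez('w1.npz',**c)
E
```

```text
{'time_s': 1.1, 'eef_pos': [0.3921, -0.207, 0.2162], 'eef_rot': [-0.0, 1.0, -0.0002, 0.0001], 'wrist_force': [1.3943, -0.1423, -0.4662], 'opening': 0.0018, 'grasp_force': 0.0, 'q': [-0.7548, -0.1105, 1.9391, 0.0001, 1.3129, 0.8165]}
[ 0.47489616 -0.20638498  0.35965589] [[-0.001, -0.947, -0.322], [-1.0, 0.001, 0.001], [-0.0, 0.322, -0.947]] 315.58597231650754
[ 0.08050713 -0.00613443  0.14374729]
```

View pics/w1.png

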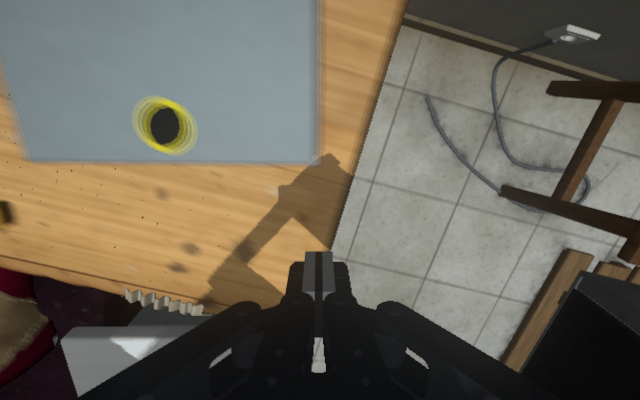

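The wrist view is motion-blurred. The pad is near (165,125) and the fingertips near (318,255). The camera sits about 80 mm along tool +x. I'll move over the pad and look again.

>>> jog_arm:
  series:
    - [[18,-40,18,0,0,0,0],[18,-40,20,0,0,0,0],[14,-30,20,0,0,0,0],[7,-11,20,0,0,0,0],[0,0,10,0,0,0,0],[0,0,5,0,0,0,0],[0,0,0,0,0,0,0],[0,0,0,0,0,0,0],[0,0,0,0,0,0,0],[0,0,0,0,0,0,0]]

```text
time_s: 2.15
eef_pos: [0.4491, -0.0887, 0.124]
eef_rot: [0.0, 1.0, -0.0, 0.001]
wrist_force: [-0.1, 0.6, -0.0]
opening: -0.001
grasp_force: 0.0
```

```bash
python3 - <<'E'
from h import *
obs();c=snap('wrist','w2.png');print(c['xyz'])
h=cv2.cvtColor(c['frame'],cv2.COLOR_BGR2HSV);M=cv2.inRange(h,(20,100,100),(40,255,255))
for ct in cv2.findContours(M,0,1)[0]:
    if cv2.contourArea(ct)>300:
        e=cv2.fitEllipse(cv2.convexHull(ct));print(e,px(c,*e[0],.094),px(c,*e[0]),cv2.boundingRect(ct))
E
```

```text
{'time_s': 2.15, 'eef_pos': [0.4491, -0.0887, 0.124], 'eef_rot': [0.0003, 1.0, -0.0005, 0.0007], 'wrist_force': [-0.1214, 0.5844, -0.05], 'opening': -0.0008, 'grasp_force': 0.0, 'q': [-0.4553, 0.0482, 1.99, -0.0, 1.1019, 1.1165]}
[ 0.53179172 -0.08806368  0.26764618]
((313.15740966796875, 238.37936401367188), (65.90087890625, 72.39830017089844), 89.73362731933594) [ 0.45048129 -0.08487785  0.094     ] [ 0.45129756 -0.08490983  0.09574323] (277, 206, 73, 59)
```

View pics/w2.png

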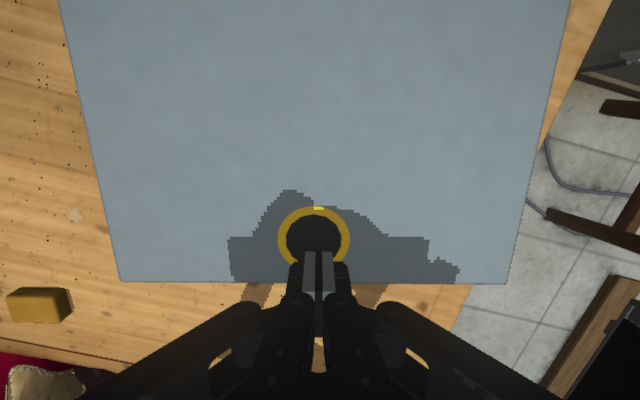

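The ring's centre is at about (313,238), which maps to (0.450,-0.085). That matches the top view. Next I correct y by 3.5 mm and go down to contact.

>>> jog_arm:
  series:
    - [[0.5,-2,8,0,0,0,0],[0,-1.5,8,0,0,0,0],[0,0,6,0,0,0,0],[0,0,3,0,0,0,0],[0,0,1,0,0,0,0],[0,0,1,0,0,0,0],[0,0,1,0,0,0,0],[0,0,1,0,0,0,0],[0,0,0.5,0,0,0,0],[0,0,0,0,0,0,0]]

```text
time_s: 3.2
eef_pos: [0.4494, -0.0846, 0.0941]
eef_rot: [0.0, 1.0, 0.0, 0.0]
wrist_force: [-0.2, -0.2, 1.9]
opening: -0.0
grasp_force: 1.2
```

>>> jog_arm:
  series:
    - [[0,0,0.3,0,0,0,0],[0,0,0.3,0,0,0,0],[0,0,0.3,0,0,0,0],[0,0,0.3,0,0,0,0],[0,0,0.3,0,0,0,0],[0,0,0.3,0,0,0,0],[0,0,0,0,0,0,0],[0,0,0,0,0,0,0],[0,0,0,0,0,0,0],[0,0,0,0,0,0,0]]

```text
time_s: 4.2
eef_pos: [0.4493, -0.0846, 0.0921]
eef_rot: [0.0, 1.0, -0.0, 0.0]
wrist_force: [-1.7, -0.1, 6.0]
opening: 0.0
grasp_force: 2.3
```

>>> jog_arm:
  series:
    - [[0,0,0.1,0,0,0,0],[0,0,0.1,0,0,0,0],[0,0,0.1,0,0,0,0],[0,0,0.1,0,0,0,0],[0,0,0,0,0,0,0],[0,0,0,0,0,0,0],[0,0,0,0,0,0,0],[0,0,0,0,0,0,0],[0,0,0,0,0,0,0],[0,0,0,0,0,0,0]]

```text
time_s: 5.2
eef_pos: [0.4493, -0.0845, 0.0916]
eef_rot: [0.0, 1.0, -0.0, 0.0]
wrist_force: [-1.0, 0.4, 5.8]
opening: -0.002
grasp_force: 2.5
```

>>> jog_arm:
  series:
    - [[0,0,0.1,0,0,0,0],[0,0,0.1,0,0,0,0],[0,0,0.1,0,0,0,0],[0,0,0.1,0,0,0,0],[0,0,0.1,0,0,0,0],[0,0,0.1,0,0,0,0],[0,0,0,0,0,0,0],[0,0,0,0,0,0,0],[0,0,0,0,0,0,0],[0,0,0,0,0,0,0]]

```text
time_s: 6.2
eef_pos: [0.4493, -0.0845, 0.091]
eef_rot: [0.0, 1.0, 0.0, 0.0]
wrist_force: [-1.0, -1.6, 4.6]
opening: -0.004
grasp_force: 2.5
```

>>> jog_arm:
  series:
    - [[0,0,0.1,0,0,0,0],[0,0,0.1,0,0,0,0],[0,0,0.1,0,0,0,0],[0,0,0.1,0,0,0,0],[0,0,0.1,0,0,0,0],[0,0,0.1,0,0,0,0],[0,0,0,0,0,0,0],[0,0,0,0,0,0,0],[0,0,0,0,0,0,0],[0,0,0,0,0,0,0]]

```text
time_s: 7.2
eef_pos: [0.4493, -0.0845, 0.0904]
eef_rot: [0.0, 1.0, -0.0, 0.0]
wrist_force: [-0.3, -1.5, 4.3]
opening: 0.001
grasp_force: 2.4
```

>>> jog_arm:
  series:
    - [[0,0,0.1,0,0,0,0],[0,0,0.1,0,0,0,0],[0,0,0.1,0,0,0,0],[0,0,0.1,0,0,0,0],[0,0,0.1,0,0,0,0],[0,0,0.1,0,0,0,0],[0,0,0,0,0,0,0],[0,0,0,0,0,0,0],[0,0,0,0,0,0,0],[0,0,0,0,0,0,0]]

```text
time_s: 8.2
eef_pos: [0.4493, -0.0845, 0.0898]
eef_rot: [0.0, 1.0, 0.0, 0.0]
wrist_force: [-0.7, -0.6, 5.0]
opening: -0.002
grasp_force: 2.3
```

>>> jog_arm:
  series:
    - [[0,0,0.1,0,0,0,0],[0,0,0.1,0,0,0,0],[0,0,0.1,0,0,0,0],[0,0,0.1,0,0,0,0],[0,0,0.1,0,0,0,0],[0,0,0.1,0,0,0,0],[0,0,0,0,0,0,0],[0,0,0,0,0,0,0],[0,0,0,0,0,0,0],[0,0,0,0,0,0,0]]

```text
time_s: 9.2
eef_pos: [0.4493, -0.0845, 0.0892]
eef_rot: [0.0, 1.0, -0.0, 0.0]
wrist_force: [0.0, -2.3, 4.3]
opening: 0.002
grasp_force: 2.3
```

>>> jog_arm:
  series:
    - [[0,0,0.1,0,0,0,0],[0,0,0.1,0,0,0,0],[0,0,0.1,0,0,0,0],[0,0,0.1,0,0,0,0],[0,0,0.1,0,0,0,0],[0,0,0.1,0,0,0,0],[0,0,0,0,0,0,0],[0,0,0,0,0,0,0],[0,0,0,0,0,0,0],[0,0,0,0,0,0,0]]

```text
time_s: 10.2
eef_pos: [0.4493, -0.0845, 0.0886]
eef_rot: [-0.0, 1.0, -0.0, -0.0]
wrist_force: [-0.3, -1.8, 3.6]
opening: 0.002
grasp_force: 2.3
```

>>> jog_arm:
  series:
    - [[0,0,0.1,0,0,0,0],[0,0,0.1,0,0,0,0],[0,0,0.1,0,0,0,0],[0,0,0.1,0,0,0,0],[0,0,0.1,0,0,0,0],[0,0,0.1,0,0,0,0],[0,0,0,0,0,0,0],[0,0,0,0,0,0,0],[0,0,0,0,0,0,0],[0,0,0,0,0,0,0]]

```text
time_s: 11.2
eef_pos: [0.4493, -0.0845, 0.088]
eef_rot: [0.0, 1.0, 0.0, 0.0]
wrist_force: [-0.1, -1.3, 5.1]
opening: 0.002
grasp_force: 2.4
```

>>> jog_arm:
  series:
    - [[0,0,0.1,0,0,0,0],[0,0,0.1,0,0,0,0],[0,0,0.1,0,0,0,0],[0,0,0.1,0,0,0,0],[0,0,0.1,0,0,0,0],[0,0,0.1,0,0,0,0],[0,0,0,0,0,0,0],[0,0,0,0,0,0,0],[0,0,0,0,0,0,0],[0,0,0,0,0,0,0]]

```text
time_s: 12.2
eef_pos: [0.4493, -0.0845, 0.0877]
eef_rot: [0.0, 1.0, 0.0, 0.0]
wrist_force: [-1.6, -1.5, 8.6]
opening: -0.001
grasp_force: 4.3
```

>>> jog_arm:
  series:
    - [[0,0,0.1,0,0,0,0],[0,0,0.1,0,0,0,0],[0,0,0,0,0,0,0],[0,0,0,0,0,0,0],[0,0,0,0,0,0,0],[0,0,0,0,0,0,0],[0,0,0,0,0,0,0],[0,0,0,0,0,0,0],[0,0,0,0,0,0,0],[0,0,0,0,0,0,0]]

```text
time_s: 13.2
eef_pos: [0.4493, -0.0845, 0.0877]
eef_rot: [0.0, 1.0, 0.0, -0.0]
wrist_force: [-2.0, -0.6, 9.1]
opening: 0.003
grasp_force: 5.0
```

>>> jog_arm:
  series:
    - [[0,0,-40,0,0,0,0],[0,0,-50,0,0,0,0],[0,0,-50,0,0,0,0],[-30,0,-40,0,0,0,0],[-40,0,-30,0,0,0,0],[-30,0,0,0,0,0,60],[0,0,0,0,0,-0.1428,60],[0,0,0,0,0,-0.1428,60],[0,0,0,0,0,-0.1428,60],[0,0,0,0,0,-0.1428,60]]

```text
time_s: 14.2
eef_pos: [0.3487, -0.0839, 0.2963]
eef_rot: [-0.001, 0.959, 0.285, -0.0]
wrist_force: [0.6, 0.6, 0.1]
opening: 0.704
grasp_force: 0.0
```

>>> jog_arm:
  series:
    - [[0,0,0,0,0,-0.1428,60],[0,0,0,0,0,-0.1428,60],[0,0,0,0,0,-0.1428,60],[0,0,0,0,0,-0.1428,60],[0,0,0,0,0,-0.1428,60],[0,0,0,0,0,-0.1428,60],[0,0,0,0,0,-0.1428,60],[0,0,0,0,0,-0.1428,60],[0,0,0,0,0,-0.1428,60],[0,0,0,0,0,-0.1428,60]]

```text
time_s: 15.2
eef_pos: [0.3488, -0.0838, 0.2962]
eef_rot: [-0.001, 0.538, 0.843, 0.0]
wrist_force: [-0.8, 0.4, -0.1]
opening: 0.703
grasp_force: 0.0
```

```bash
python3 - <<'E'
from h import *
obs();c=snap('top');s=snap('scene')
W=np.vstack([cv2.resize(c['frame'][130:270,360:520],None,fx=3,fy=3),])
S=cv2.resize(s['frame'][60:220,310:470],None,fx=2,fy=2)
O=np.zeros((420,800,3),np.uint8);O[:,:480]=W;O[:320,480:]=S;cv2.imwrite('pics/open.png',O)
np.savez('t2.npz',**c)
E
```

```text
{'time_s': 15.2, 'eef_pos': [0.3488, -0.0838, 0.2962], 'eef_rot': [-0.0012, 0.538, 0.8429, 0.0004], 'wrist_force': [-0.8117, 0.384, -0.1386], 'opening': 0.7032, 'grasp_force': 0.0, 'q': [-0.571, -0.4037, 2.0053, 0.0007, 1.5423, -1.0057]}
```

View pics/open.png

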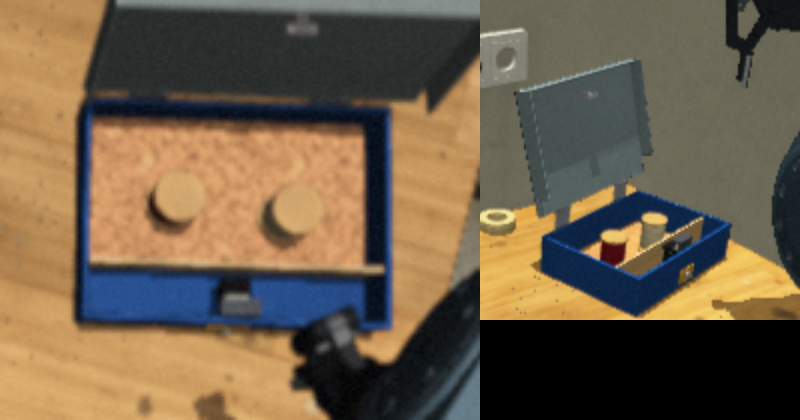

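The lid is fully open. In the top crop the left spool, with its top at (179,197), is full-image pixel (419.7,195.7). The scene crop shows the left one at (613,237) is red, so red is on the +y side.

```bash
python3 - <<'E'
from h import *
c=dict(np.load('t2.npz'))
for u,v in((419.7,195.7),(458.7,200)):print(px(c,u,v,.061),px(c,u,v))
d=np.load('c0.npz');s={k[1:]:d[k] for k in d.files if k[0]=='s'};print(px(s,376.5,178.3,.061))
# two-ray height
def ray(c,u,v):
    r=R(c)@np.array([(u-c['cx'])/c['fx'],(v-c['cy'])/c['fy'],1.]);return np.array(c['xyz']),r/np.linalg.norm(r)
a,p=ray(c,419.7,195.7);b,q=ray(s,376.5,178.3)
t=np.linalg.lstsq(np.c_[p,-q],b-a,rcond=None)[0];print(a+t[0]*p,b+t[1]*q)
roi=c['frame'][180:215,400:480];g=cv2.cvtColor(roi,cv2.COLOR_BGR2HSV)
m=((c['z_map']>0)); 
v,u=np.mgrid[180:215,400:480];P=np.array([[px(c,x,y) for x in range(400,480)] for y in range(180,215)])
z=P[...,2]; m=(z>.05)&(z<.075)
n,l,st,ce=cv2.connectedComponentsWithStats(m.astype(np.uint8))
for i in range(1,n):
    if st[i,4]>50: print(st[i],P[l==i].mean(0),ce[i]+[400,180])
E
```

```text
[ 0.52090888 -0.04145068  0.061     ] [ 0.52115319 -0.04175712  0.05937194]
[ 0.51314947 -0.13079686  0.061     ] [ 0.51312501 -0.13075085  0.06117099]
[ 0.51939692 -0.03369906  0.061     ]
[ 0.52155657 -0.04226306  0.0566839 ] [ 0.52410517 -0.04054818  0.05674357]
[ 11   7  18  17 237] [ 0.52238142 -0.04125414  0.06075438] [419.59493671 195.08438819]
[ 51  11  17  18 240] [ 0.51421203 -0.131774    0.06076035] [459.09583333 199.57083333]
```

>>> jog_arm:
  series:
    - [[0,0,0,0,0,-0.1428,60],[0,0,0,0,0,-0.1428,60],[0,0,0,0,0,-0.1428,60],[0,0,0,0,0,-0.1428,60],[0,0,0,0,0,-0.1428,60],[0,0,0,0,0,-0.1428,60],[0,0,0,0,0,-0.1428,60],[0,0,0,0,0,-0.1428,60],[0,0,0,0,0,0,60],[0,0,0,0,0,0,60]]

```text
time_s: 16.3
eef_pos: [0.3491, -0.0843, 0.2968]
eef_rot: [-0.0, 0.003, 1.0, 0.0]
wrist_force: [-0.9, 0.5, 0.4]
opening: 0.701
grasp_force: 0.0
```

Red spool: depth and both views put it at (0.522,-0.041) with its top at z about 0.057–0.061, 44 mm from the centre line as expected.

>>> jog_arm:
  series:
    - [[-43,10,20,0,0,0,60],[-43,11,20,0,0,0,60],[-43,11,25,0,0,0,60],[-30,11,35,0,0,0,60],[-14,0,40,0,0,0,60],[0,0,27,0,0,0,60],[0,0,0,0,0,0,60],[0,0,0,0,0,0,60],[0,0,0,0,0,0,60],[0,0,0,0,0,0,60]]

```text
time_s: 17.3
eef_pos: [0.5227, -0.0422, 0.1329]
eef_rot: [0.002, 0.001, 1.0, -0.001]
wrist_force: [0.7, -0.1, -0.8]
opening: 0.7
grasp_force: 0.0
```

```bash
python3 - <<'E'
from h import *
obs();c=snap('wrist','w3.png')
v,u=np.mgrid[0:400,0:640];D=np.stack([(u-c['cx'])/c['fx'],(v-c['cy'])/c['fy'],np.ones_like(u)],-1)*c['z_map'][...,None]
P=D@R(c).T+c['xyz'];z=P[...,2];m=(z>.053)&(z<.068)&(c['z_map']>0)&(abs(P[...,0]-.52)<.04)
n,l,st,ce=cv2.connectedComponentsWithStats(m.astype(np.uint8))
for i in range(1,n):
    if st[i,4]>300:
        q=P[l==i];print(st[i],q.mean(0),q.min(0),q.max(0),cv2.minEnclosingCircle(q[:,:2].astype(np.float32)*1000))
E
```

```text
{'time_s': 17.3, 'eef_pos': [0.5227, -0.0422, 0.1329], 'eef_rot': [0.0019, 0.0006, 1.0, -0.0006], 'wrist_force': [0.6826, -0.1264, -0.7518], 'opening': 0.6999, 'grasp_force': 0.0, 'q': [-0.3072, 0.1792, 1.8229, 0.0, 1.1355, -1.8768]}
[  85  157   36  105 1384] [ 0.51776761 -0.19945572  0.05859351] [ 0.48012868 -0.20442154  0.05300402] [ 0.55996503 -0.1968476   0.0623228 ] ((520.06884765625, -200.34613037109375), 39.9720458984375)
[406 156  20 106 983] [0.51786128 0.02904524 0.05940611] [0.48013666 0.02668281 0.05301371] [0.5598066  0.03260051 0.0628239 ] ((519.9716186523438, 29.430587768554688), 39.85805130004883)
[ 166  180   57   53 2336] [ 0.51495856 -0.13101289  0.061726  ] [ 0.495873   -0.1516221   0.05704899] [ 0.53587478 -0.11172989  0.06414424] ((515.7017211914062, -131.778076171875), 20.32598876953125)
[ 292  190   55   53 2220] [ 0.52290689 -0.04118935  0.06178892] [ 0.50385381 -0.06099274  0.05665091] [ 0.54470666 -0.0213272   0.06350979] ((524.2696533203125, -41.52436828613281), 20.440441131591797)
```

View pics/w3.png

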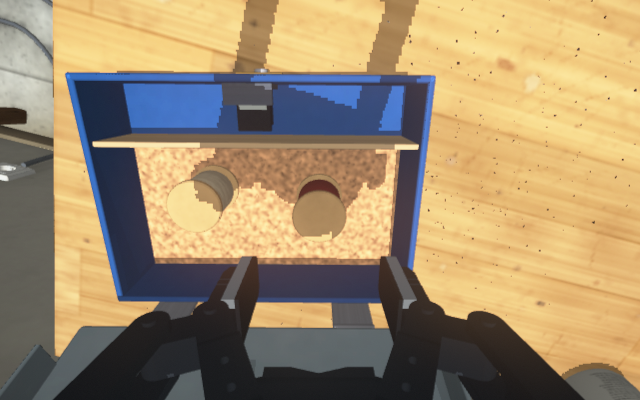

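The wrist view shows the red spool's top at (319,213), cream at (194,205), and the fingers straddling red. The depth fit gives red (0.523,-0.041), top z 0.062, so I'll descend and grip.

>>> jog_arm:
  series:
    - [[0,0.8,30,0,0,0,60],[0,0,30,0,0,0,60],[0,0,30,0,0,0,60],[0,0,18,0,0,0,60],[0,0,6,0,0,0,60],[0,0,0,0,0,0,60],[0,0,0,0,0,0,30],[0,0,0,0,0,0,30],[0,0,0,0,0,0,30],[0,0,0,0,0,0,30]]

```text
time_s: 18.35
eef_pos: [0.523, -0.0414, 0.0185]
eef_rot: [0.002, -0.0, 1.0, -0.001]
wrist_force: [0.2, -1.1, 6.9]
opening: 0.455
grasp_force: 60.2
```

>>> jog_arm:
  series:
    - [[0,0,-10,0,0,0,30],[0,0,-30,0,0,0,30],[0,0,-45,0,0,0,30],[0,10,-45,0,0,0,30],[9,48,-30,0,0,0,30],[10,48,0,0,0,0,30],[10,48,0,0,0,0,30],[10,48,0,0,0,0,30],[10,48,0,0,0,0,30],[10,48,0,0,0,0,30]]

```text
time_s: 19.35
eef_pos: [0.4628, 0.2528, 0.1739]
eef_rot: [0.001, 0.0, 1.0, 0.0]
wrist_force: [0.9, -0.0, -0.5]
opening: 0.452
grasp_force: 60.3
```

>>> jog_arm:
  series:
    - [[0,10,0,0,0,0,30],[0,0,0,0,0,0,30],[0,0,0,0,0,0,30],[0,0,0,0,0,0,30],[0,0,0,0,0,0,30],[0,0,0,0,0,0,30],[0,0,0,0,0,0,30],[0,0,0,0,0,0,30],[0,0,0,0,0,0,30],[0,0,0,0,0,0,30]]

```text
time_s: 20.35
eef_pos: [0.4636, 0.261, 0.1728]
eef_rot: [-0.0, -0.0, 1.0, 0.0]
wrist_force: [0.3, -0.4, 0.0]
opening: 0.454
grasp_force: 60.4
```

```bash
python3 - <<'E'
from h import *
obs();c=snap('wrist','w4.png');np.savez('w4.npz',**c)
t=snap('top');np.savez('t4.npz',**t)
h=cv2.cvtColor(c['frame'],cv2.COLOR_BGR2HSV);M=cv2.inRange(h,(40,60,20),(95,255,160))
for ct in cv2.findContours(M,0,1)[0]:
    if cv2.contourArea(ct)>300: print(cv2.contourArea(ct),cv2.boundingRect(ct))
O=np.zeros((400,800,3),np.uint8);O[:,:640]=c['frame'];O[:,640:]=cv2.resize(t['frame'][160:240,228:260],(160,400)) ;cv2.imwrite('pics/w4b.png',O)
E
```

```text
{'time_s': 20.35, 'eef_pos': [0.4636, 0.261, 0.1728], 'eef_rot': [-0.0, -0.0, 1.0, 0.0], 'wrist_force': [0.3037, -0.3962, 0.0331], 'opening': 0.4537, 'grasp_force': 60.4444, 'q': [0.2894, 0.1465, 1.7709, 0.0, 1.2242, -1.2814]}
3524.0 (364, 134, 83, 98)
```

View pics/w4b.png

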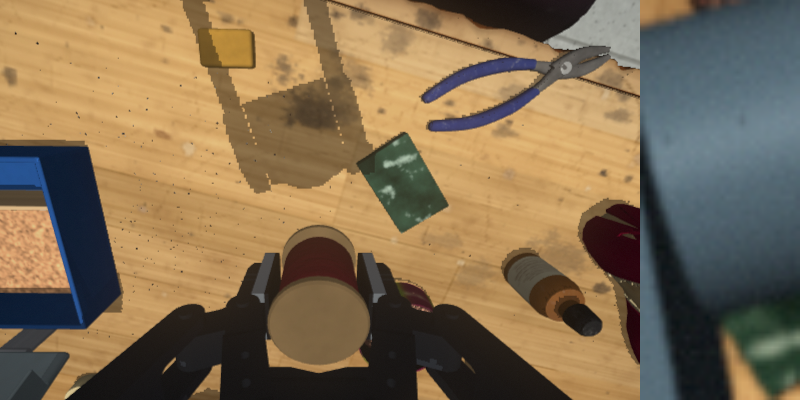

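The wrist view shows the whole slab, with corners near (406,132), (358,163), (402,232) and (448,207). The red spool is held upright at (320,290).

```bash
python3 - <<'E'
from h import *
c=dict(np.load('w4.npz'));h=cv2.cvtColor(c['frame'],cv2.COLOR_BGR2HSV);M=cv2.inRange(h,(38,45,20),(100,255,170));M[:125]=0;M[240:]=0;M[:,:345]=0;M[:,460:]=0
M=cv2.morphologyEx(M,cv2.MORPH_CLOSE,np.ones((9,9)))
ct=max(cv2.findContours(M,0,1)[0],key=cv2.contourArea)
Q=np.array([px(c,*p,.013)[:2] for p in ct[:,0]],np.float32)*1000;r=cv2.minAreaRect(Q);print(r,cv2.boundingRect(ct))
m=M>0;zz=np.array([px(c,u,v) for v,u in np.argwhere(cv2.erode(M,np.ones((9,9)))>0)]);print('depth',np.median(zz,0))
C=np.array([px(c,*p,.013)[:2] for p in((406,132),(358,163),(402,232),(448,207))])*1000;print(C.round(1),C.mean(0))
E
```

```text
((464.6296691894531, 346.2930603027344), (87.32815551757812, 54.864681243896484), 33.84376907348633) (360, 134, 87, 99)
depth [0.46254042 0.34568559 0.01396706]
[[412.8 344.4]
 [442.3 300.3]
 [515.5 349.3]
 [487.8 393.8]] [464.59370737 346.96840263]
```

Three measurements agree: the slab's centre is (0.4645,0.346) with its top at z 0.013–0.014. The visible slab is 87 x 55 mm.

>>> jog_arm:
  series:
    - [[-0.5,42,0,0,0,0,30],[0,33,10,0,0,0,30],[0,10,25,0,0,0,30],[0,0,35,0,0,0,30],[0,0,35,0,0,0,30],[0,0,20,0,0,0,30],[0,0,10,0,0,0,30],[0,0,3,0,0,0,30],[0,0,0,0,0,0,30],[0,0,0,0,0,0,30]]

```text
time_s: 21.45
eef_pos: [0.4653, 0.3465, 0.0363]
eef_rot: [0.001, 0.0, 1.0, 0.001]
wrist_force: [-0.1, -0.4, -0.5]
opening: 0.454
grasp_force: 60.6
```

>>> jog_arm:
  series:
    - [[0.5,0,1.5,0,0,0,30],[0,0,1.5,0,0,0,30],[0,0,1.5,0,0,0,30],[0,0,1.5,0,0,0,30],[0,0,1,0,0,0,30],[0,0,1,0,0,0,30],[0,0,0.5,0,0,0,30],[0,0,0,0,0,0,30],[0,0,0,0,0,0,30],[0,0,0,0,0,0,30]]

```text
time_s: 22.45
eef_pos: [0.4637, 0.346, 0.0264]
eef_rot: [0.0, -0.0, 1.0, 0.0]
wrist_force: [0.6, 0.7, -0.7]
opening: 0.455
grasp_force: 60.6
```

>>> jog_arm:
  series:
    - [[0,0,0.2,0,0,0,30],[0,0,0.2,0,0,0,30],[0,0,0.2,0,0,0,30],[0,0,0.2,0,0,0,30],[0,0,0,0,0,0,30],[0,0,0,0,0,0,30],[0,0,0,0,0,0,30],[0,0,0,0,0,0,30],[0,0,0,0,0,0,30],[0,0,0,0,0,0,30]]

```text
time_s: 23.45
eef_pos: [0.4636, 0.346, 0.0256]
eef_rot: [0.0, -0.0, 1.0, -0.0]
wrist_force: [-0.9, -0.1, 0.4]
opening: 0.45
grasp_force: 60.6
```

>>> jog_arm:
  series:
    - [[0,0,0.1,0,0,0,30],[0,0,0.1,0,0,0,30],[0,0,0.1,0,0,0,30],[0,0,0.1,0,0,0,30],[0,0,0.1,0,0,0,30],[0,0,0,0,0,0,30],[0,0,0,0,0,0,30],[0,0,0,0,0,0,30],[0,0,0,0,0,0,30],[0,0,0,0,0,0,30]]

```text
time_s: 24.45
eef_pos: [0.4637, 0.346, 0.0255]
eef_rot: [0.0, -0.0, 1.0, -0.0]
wrist_force: [-2.5, -1.1, 7.2]
opening: 0.451
grasp_force: 60.7
```

The slab is felt at 7 N. I'll ease off a little, open slowly and rise.

>>> jog_arm:
  series:
    - [[0,0,-0.3,0,0,0,30],[0,0,0,0,0,0,30],[0,0,0,0,0,0,42],[0,0,0,0,0,0,46],[0,0,0,0,0,0,52],[0,0,0,0,0,0,60],[0,0,0,0,0,0,64],[0,0,0,0,0,0,64],[0,0,0,0,0,0,64],[0,0,0,0,0,0,64]]

```text
time_s: 25.45
eef_pos: [0.4636, 0.346, 0.0253]
eef_rot: [0.0, 0.0, 1.0, 0.0]
wrist_force: [0.4, -0.2, -0.0]
opening: 0.752
grasp_force: 0.0
```

>>> jog_arm:
  series:
    - [[0,0,-5,0,0,0,64],[0,0,-10,0,0,0,64],[0,0,-20,0,0,0,64],[0,0,-30,0,0,0,64],[0,0,-35,0,0,0,64],[0,0,-40,0,0,0,64],[30,-40,-20,0,0,0,64],[40,-40,0,0,0,0,64],[0,0,0,0,0,0,64],[0,0,0,0,0,0,64]]

```text
time_s: 26.45
eef_pos: [0.4, 0.273, 0.185]
eef_rot: [0.001, 0.0, 1.0, 0.0]
wrist_force: [1.4, 0.0, 0.3]
opening: 0.747
grasp_force: 0.0
```

```bash
python3 - <<'E'
from h import *
obs();c=snap('wrist');s=snap('scene')
v,u=np.mgrid[0:400,0:640];D=np.stack([(u-c['cx'])/c['fx'],(v-c['cy'])/c['fy'],np.ones_like(u)],-1)*c['z_map'][...,None]
P=D@R(c).T+c['xyz'];m=(P[...,2]>.06)&(P[...,2]<.078)&(abs(P[...,0]-.464)<.04)&(abs(P[...,1]-.346)<.05)
q=P[m];print(len(q),q.mean(0),cv2.minEnclosingCircle(q[:,:2].astype(np.float32)*1000))
O=np.zeros((560,640,3),np.uint8);O[:400]=c['frame'];O[400:,:320]=s['frame'][200:360,160:480];O[400:,320:]=s['frame'][60:220,290:610];cv2.imwrite('pics/fin.png',O)
E
```

```text
{'time_s': 26.45, 'eef_pos': [0.4, 0.273, 0.185], 'eef_rot': [0.0009, 0.0004, 1.0, 0.0004], 'wrist_force': [1.388, 0.0362, 0.3391], 'opening': 0.7474, 'grasp_force': 0.0, 'q': [0.3533, 0.023, 1.8778, 0.0001, 1.2389, -1.2168]}
769 [0.45742596 0.34589152 0.0686101 ] ((464.3617248535156, 346.7552490234375), 20.021053314208984)
```

View pics/fin.png

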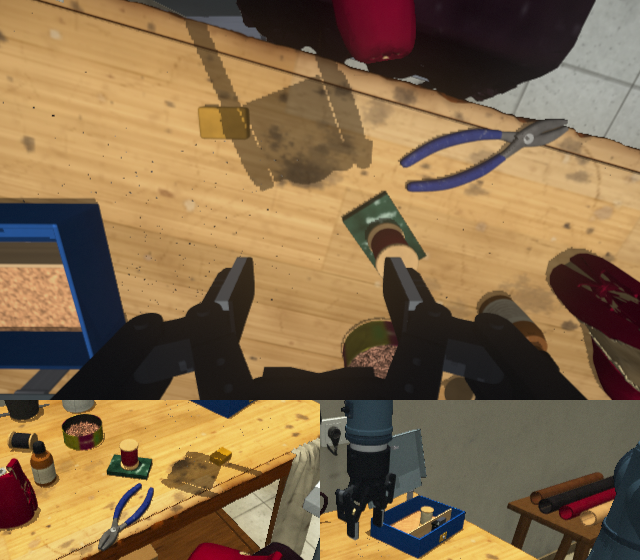

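The red spool stands upright on the slab at (390,240) in the wrist view, with its centre at (0.464,0.347). The lid is still open, cream is still in the box, and the bottle and wax haven't moved. Handing in.

```bash
python3 -c "
from bench import ctrl
print(ctrl.hand_in())"
```

```text
the job is handed in; nothing more can be done
None
```

The job is handed in: the lid sprang fully open after a roughly 9 N press, the red spool stands upright within about 1 mm of the middle of the marble slab, and the cream spool, dye bottle and wax look undisturbed in the last pictures.

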